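Close up the camcorder at the fly-tying stand

ROBOT

A 7-joint arm with a two-finger parallel gripper is mounted at the origin on the work surface. World frame = base frame: x ahead of the robot, y to its left, z up, the work surface at z = 0. Lengths are in m, angles in rad, forces in N, time in s.
With the tool pointing down it reaches from about 0.425 to 0.95 m from the base axis. Payload 4.7 kg.
Tool frame: the origin (TCP) lies between the finger pads; the fingertips stand 25 mm ahead of it and the grasp point (between the pads) lies 6 mm ahead of it; x points along the fingers, z is the direction in which the jaws open and shut, and the axes are right-handed (so a half turn about x gives the same grasp; the last joint's range is limited). The gripper opens to 85 mm and grips with 20 to 120 N. Pads are 22 mm wide; open, the fingers measure 114 mm over their backs; the gripper's body (76 mm by 85 mm) begins 54 mm behind the grasp point. The pads swing forward as they close: fully open they stand 13 mm farther back than shut.
Start: joints at [-1.326, 0.469, -0.049, 1.532, 0.024, 1.141, -0.082], TCP at [0.182, 0.65, 0.218] pointing down, gripper open.
Joint ranges: [-2.59, 2.59], [-0.33, 1.99], [-1.39, 1.29], [0.1, 2.45], [-1.04, 4.18], [0.21, 1.99], [-2.66, 2.66]. Speed limits (rad/s): [2.57, 2.57, 3.14, 3.14, 3.14, 3.14, 3.14].

INTERFACE

Orientations are given as a 3x3 rotation matrix whose columns are the frame's x, y, z axes.
In Python, from rig import * gives the robot as it stands. Calls block until the motion is done:
- movep(position, orientation): joint-space move of the TCP to a pose.
- move_l(position, attitude=None, feed=0.15, until_force=None): straight line of the TCP; attitude=None keeps the orientation; feed is the mean speed in m/s. With until_force (N) it stops when the force on the tool has changed by that much, and returns True; else False.
- move_joints(angles): joint-space move.
- command_gripper(opening, newtons=None): finger opening in m; newtons is the grip in N (None keeps the last); returns when the fingers have stopped.
- sleep(seconds).
- inverse_kinematics(position, orientation): joint angles nearest the present ones, or None.
- sense(): the state.
- camera(name): name is "side" or "top" or "wrist"; returns (picture, depth): 384x512x3 uint8, red, green, blue; 384x512 float32, m along the optical axis (not along the pixel's ray), 0 where there is no reading.
- camera_params(name): a dict with "K" (3x3 intrinsics, pixels), "position" and "rotation" of the camera in the world; the wrist camera has in their place "tool_from_camera" (4x4, takes a point from camera to tool coordinates, whose origin is the TCP and whose axes are the tool frame's). Camera axes: x right, y down, z forward; pixel columns grow to the right and rows downward; lengths in m; the calibration is good to about 2 mm. A picture is of the moment at which its call begins: read the wrist's pose just before it. camera_params takes no time and is no camera call.
A pose or a line that the arm cannot do raises Unreachable and nothing moves.
- finish_job(): hands the job in, once; it reports no verdict.
The state is a dict: "time_s": time; "joint_pos": joint angles; "qd": joint speeds; "joint_efforts": joint torques, N m; "position": TCP position; "tcp_rot": TCP orientation; "wrist_force": force on the tool from outside, world axes, zero at the start; "ft_torque": the same for the moment, N m; "finger_gap": finger opening in m.
Only numpy, scipy, OpenCV 4.12 (cv2) and the standard library are available. Lean on these libraries where they do the work, as an engineer would, in place of code of your own. Each camera call takes 0.05 s, during which the arm holds its last target. There are 200 camera calls.

TASK

The demonstrator is taking a break: push the small lever on top of the camcorder's lens hood all the way across to shut the lens cover, and fold the flip-out screen flat against the side of the camera, both with the fingertips and in either order. The shot stays framed for later, so leave the camera standing on its tripod where it is - do not pick it up, tip it over or shove it along - and leave the vise, cup, bottle and spool alone.

Things in the scene. Friction and masses are not known exactly. Their poses are not given: they have to be found in the camera images.
- camcorder: grey camcorder on a black and red table tripod: one loose thing, about 0.7 kg. Origin: on the table under the tripod's middle; x points from lens to back (the lens looks along -x), y to the camera's right, z up; the screen is on the -y side. In this frame (mm): body x -45 to 60, y -26 to 26, z 100 to 160, flat top; grip to y 37; three feet 125 from the origin at 180, 60 and -60 degrees
- lens_front (a point): centre of the front of the black lens hood, at camcorder x -70, y 0, z 134 mm. The hood spans x -70 to -44, y -30 to 30, z 104 to 160 mm (its top level with the body's)
- camera_back (a point): centre of the back of the battery, at camcorder x 83, y 0, z 127 mm. A sideways push of more than about 2 to 3 N at camera height tips the camera; tipped a little, it falls back on its feet
- lens_lever (a joint): lens cover lever: 0 = cover shut (its silver blade covers the lens opening), 0.020 m = fully open. It slides along the camcorder's y axis, shuts by moving towards -y (the screen's side) to its stop, and stays where it is left; takes about 0.6 N
- lever_top (a point): centre of the top of the lens cover lever: a ribbed upright tab 14 mm along the camera's x, 8 mm (9 over the ribs) along its travel, 12 mm tall, on the flat top of the lens hood (hood top 160 mm, tab top 172 mm above the table). Centre at camcorder x -58 mm; y +10 mm fully open, y -10 mm shut
- screen (a joint): flip-out screen, upright hinge: 0 = folded flat against the camera's left side, 1.57 rad = standing straight out from the side. Stiff hinge, stays where it is left; takes about 0.03 N m (0.5 N near its free edge)
- screen_hinge (a point): middle of the screen's upright hinge, at camcorder x -35, y -31, z 130 mm
- screen_edge (a point): middle of the screen's free edge, 72 mm from the hinge. Panel 72 mm long, 10 thick, 50 high (105 to 155 mm above the table), centred on the line from hinge to edge. Open, its plain grey back looks ahead like the lens, its dark display backwards; push the plain back towards the camera's back and in against its side. Shut, its outer face is at camcorder y -36 mm
- vise: fly-tying vise on a steel base plate, loose, 1.6 kg, in front of the lens: base 110 x 90 mm, 165 mm tall. Origin at the centre of the underside
- cup: white paper cup, loose, 70 mm across, 85 mm tall, origin at the centre of its underside
- varnish: small glass bottle with black cap, loose, 34 mm across, 55 mm tall, origin at the centre of its underside
- spool: wooden thread spool standing on end, loose, 32 mm across, 36 mm tall, origin at the centre of its underside
Things that resemble listed ones, but are neither listed nor needed, are in the scene too. Leave any black or purple look-alike of the cup alone.

How it is judged:
By the outcome, as a careful person would: the job done as asked, in the order asked, and still so for the second after the job is handed in, with the robot touching nothing.
It also fails if it takes over 45 s, if anything falls off the work surface, if the arm or the gripper's body presses on something with over 40 N, if the wrist force passes 120 N, or if a joint passes its speed limit or range.

## Working session

There is one attempt and no reset: what is moved stays moved. The work goes in short steps, each a Python script; the robot and the scene stay as the last script left them, time stands still between calls to the robot, and variables do not carry over. Pictures are saved under pics/ and viewed, about 8 in all and at most 12, crops included, and the job is handed in when it is done.

```bash
mkdir -p pics; ls; cat > h.py <<'E'
from rig import *
import numpy as np, cv2
def snap(name,fn=None):
    s=sense(); im,d=camera(name); P=camera_params(name)
    if name=="wrist":
        T=np.eye(4);T[:3,:3]=s["tcp_rot"];T[:3,3]=s["position"];M=T@np.array(P["tool_from_camera"]);R,t=M[:3,:3],M[:3,3]
    else: R,t=np.array(P["rotation"]),np.array(P["position"])
    if fn: cv2.imwrite("pics/"+fn,im[:,:,::-1])
    v,u=np.mgrid[:384,:512]; r=np.stack([u,v,np.ones_like(u)],-1)@np.linalg.inv(P["K"]).T
    W=(r*d[...,None])@R.T+t
    W[d==0]=np.nan
    return im,d,W,(np.array(P["K"]),R,t)
E
python3 - <<'E'
from h import *
for n in("top","side"):
    im,d,W,c=snap(n,n+"0.png"); np.savez(f"pics/{n}0.npz",im=im,d=d,W=W,K=c[0],R=c[1],t=c[2]); print(n,c[2],c[1][:,2])
a=[cv2.imread(f"pics/{n}0.png") for n in("top","side")]
s=sense();print(s["time_s"],s["position"],s["finger_gap"])
E
```

```text
pics
top [ 0.46074124 -0.01007478  1.18214362] [ 0.07299262 -0.00847721 -0.99729645]
side [ 0.11564526 -0.82621977  0.65851619] [ 0.3986925   0.77031806 -0.49764885]
0.1 [0.18234313 0.64932637 0.21745112] 0.08556517898520506
```

View pics/top0.png

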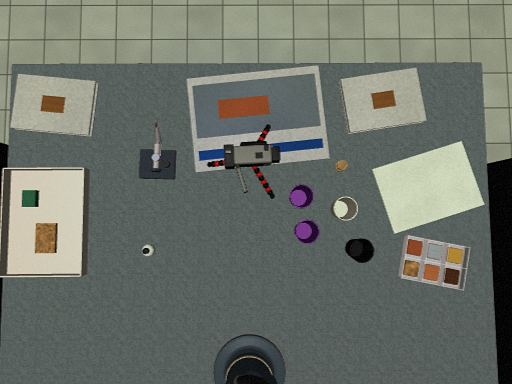

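View pics/side0.png

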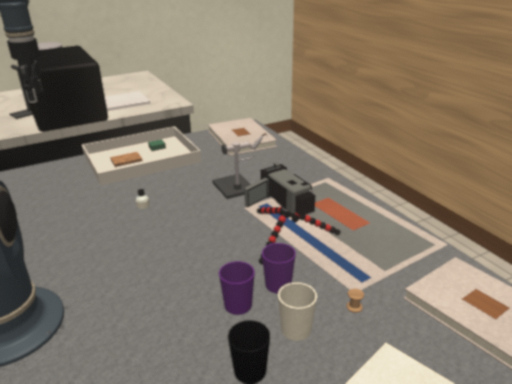

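The top view shows the camcorder at about (250,155): the lens is to the left, facing the vise at (157,160), and the screen sticks out towards the robot at (241,178). The white cup is at (345,208), the spool at (342,166) and the bottle at (148,250). Next I'll measure the camcorder.

```bash
python3 - <<'E'
import numpy as np,cv2
z=np.load("pics/top0.npz");W=z["W"];im=z["im"];print(z["K"][0,0],z["R"])
sub=np.s_[115:205,195:290]
w=W[sub].reshape(-1,3)
print(np.histogram(w[:,2],bins=np.arange(-.01,.2,.01)))
top=(W[...,2]>.145)&(W[...,2]<.18);m=np.zeros_like(top);m[sub]=top[sub]
p=W[m][:,:2].astype(np.float32);print(len(p),np.median(W[m][:,2]),cv2.minAreaRect(p))
c=cv2.resize(im[115:205,195:290][:,:,::-1],None,fx=8,fy=6.6 if 0 else 6.5,interpolation=cv2.INTER_CUBIC)
c=cv2.resize(im[115:205,195:290][:,:,::-1],None,fx=6,fy=6,interpolation=cv2.INTER_CUBIC)
cv2.imwrite("pics/crop0.png",c)
E
```

```text
381.65364884414623 [[-0.00629331 -0.99731262  0.07299262]
 [-0.99994788  0.0056895  -0.00847721]
 [ 0.00803914 -0.07304217 -0.99729645]]
(array([2727, 4051,   71,   90,   80,   67,   30,   26,    3,    0,    0,
          7,   24,   26,   27,  134,  768,  371,   15,    0]), array([-0.01,  0.  ,  0.01,  0.02,  0.03,  0.04,  0.05,  0.06,  0.07,
        0.08,  0.09,  0.1 ,  0.11,  0.12,  0.13,  0.14,  0.15,  0.16,
        0.17,  0.18,  0.19]))
1266 0.15864580692766816 ((0.6266001462936401, -0.004765212535858154), (0.13113583624362946, 0.15315726399421692), 43.242942810058594)
```

View pics/crop0.png

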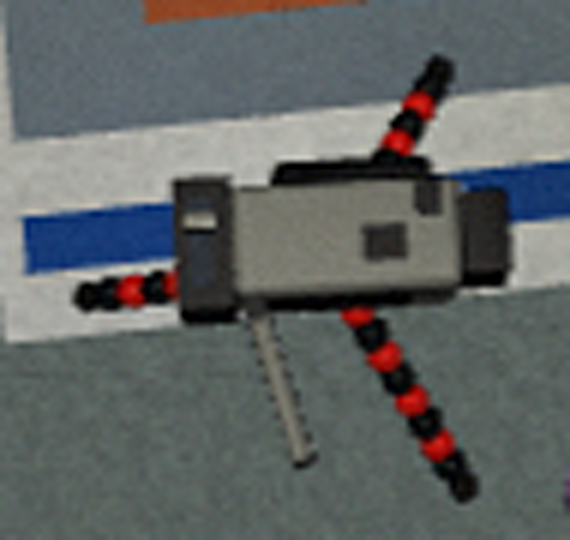

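```bash
cat >> h.py <<'E'
def ray(u,v,c,z):
    K,R,t=c; d=R@np.linalg.inv(K)@np.array([u,v,1.]); return t+d*(z-t[2])/d[2]
E
python3 - <<'E'
from h import *
z=np.load("pics/top0.npz");W=z["W"];im=z["im"];c=(z["K"],z["R"],z["t"])
g=im.astype(int);m=((g.min(2)>85)&(W[...,2]>.150)&(W[...,2]<.172)).astype(np.uint8)
m[:115]=0;m[205:]=0;m[:,:195]=0;m[:,290:]=0
n,l,st,ce=cv2.connectedComponentsWithStats(m);print(st,ce)
def toW(uv,h):return np.array([ray(u,v,c,h)[:2] for u,v in uv])
k=1+np.argmax(st[1:,4])
cn=cv2.findContours((l==k).astype(np.uint8),0,2)[0][0][:,0]
P=toW(cn,.16).astype(np.float32);r=cv2.minAreaRect(P);print(r,cv2.boxPoints(r))
# from crop by eye
f=lambda x,y,h:ray(195+(x+.5)/6-.5,115+(y+.5)/6-.5,c,h)[:2]
print("hood",f(175,180,.16),f(182,323,.16),f(230,178,.16),"batt",f(507,190,.15),f(508,285,.15))
print("lever",f(200,215,.172),"edge",f(304,462,.155),"hinge",f(258,316,.155))
E
```

```text
[[     0      0    512    384 196008]
 [   266    141      1      1      1]
 [   230    144     41     20    533]
 [   226    151      2      2      4]
 [   230    151      1      1      1]
 [   280    158      1      1      1]
 [   237    169     10     23     60]] [[255.51883597 191.60723032]
 [266.         141.        ]
 [250.37148218 153.94183865]
 [226.5        151.5       ]
 [230.         151.        ]
 [280.         158.        ]
 [241.3        179.58333333]]
((0.6301642060279846, -0.007918313145637512), (0.10832523554563522, 0.05178295075893402), 89.46611785888672) [[ 0.6037692  -0.06183733]
 [ 0.6555499  -0.06231983]
 [ 0.6565592   0.0460007 ]
 [ 0.6047785   0.04648321]]
hood [0.65501834 0.06291081] [0.59007416 0.05980005] [0.65581259 0.03810997] batt [ 0.65158789 -0.08763204] [ 0.6079417  -0.08760415]
lever [0.63692366 0.05093523] edge [0.52754023 0.00539044] hinge [0.5937066  0.02585068]
```

```bash
python3 - <<'E'
from h import *
P=camera_params("wrist");print(np.array(P["tool_from_camera"]).round(3),P["K"][0][0])
s=sense();print(np.array(s["tcp_rot"]).round(3))
p=np.array(s["position"])
# jaw axis along cam y (~world x); pick sign closest in joint space
xc=np.array([.048,-.999,0]);yc=np.array([.999,.048,0])
q0=np.array(s["joint_pos"])
for sg in(1,-1):
  for ax,nm in((yc,"jaw y"),(xc,"jaw x")):
    X=np.array([0,0,-1.]);Z=sg*ax;R=np.c_[X,np.cross(Z,X),Z]
    for pos in([.628,.05,.19],[.66,.06,.19],[.52,.03,.15],[.57,-.02,.40]):
        q=inverse_kinematics(pos,R);print(nm,sg,pos,None if q is None else np.round(q,2))
E
```

```text
[[ 0.001 -0.317  0.948 -0.156]
 [-0.001 -0.948 -0.317  0.082]
 [ 1.    -0.001 -0.001  0.001]
 [ 0.     0.     0.     1.   ]] 328.2570154957976
[[-0.    -0.963  0.27 ]
 [-0.002  0.27   0.963]
 [-1.    -0.    -0.002]]
jaw y 1 [0.628, 0.05, 0.19] [-0.56  0.46  0.58  1.71 -0.28  1.06  0.16]
jaw y 1 [0.66, 0.06, 0.19] [-0.56  0.52  0.59  1.62 -0.32  1.09  0.16]
jaw y 1 [0.52, 0.03, 0.15] [-0.6   0.32  0.57  2.   -0.22  0.88  0.14]
jaw y 1 [0.57, -0.02, 0.4] [-0.62  0.22  0.73  1.54 -0.14  1.44  0.16]
jaw x 1 [0.628, 0.05, 0.19] [-0.67  0.5   0.74  1.71 -0.38  1.08 -1.33]
jaw x 1 [0.66, 0.06, 0.19] [-0.64  0.55  0.72  1.63 -0.39  1.11 -1.34]
jaw x 1 [0.52, 0.03, 0.15] [-0.81  0.38  0.86  2.01 -0.37  0.91 -1.28]
jaw x 1 [0.57, -0.02, 0.4] [-0.75  0.24  0.91  1.55 -0.19  1.44 -1.36]
jaw y -1 [0.628, 0.05, 0.19] [ 0.6   0.71 -1.18  1.64  0.68  1.27  2.48]
jaw y -1 [0.66, 0.06, 0.19] [ 0.56  0.77 -1.18  1.55  0.73  1.32  2.47]
jaw y -1 [0.52, 0.03, 0.15] [ 0.73  0.57 -1.17  1.93  0.6   1.06  2.49]
jaw y -1 [0.57, -0.02, 0.4] None
jaw x -1 [0.628, 0.05, 0.19] [-0.39  0.43  0.33  1.7  -0.16  1.04  1.61]
jaw x -1 [0.66, 0.06, 0.19] [-0.36  0.48  0.3   1.61 -0.16  1.07  1.6 ]
jaw x -1 [0.52, 0.03, 0.15] [-0.45  0.3   0.38  1.99 -0.15  0.87  1.63]
jaw x -1 [0.57, -0.02, 0.4] [-0.57  0.21  0.66  1.54 -0.13  1.44  1.72]
```

```bash
cat >> h.py <<'E'
def rot(psi):  # tool down, jaw axis at world heading psi
    X=np.array([0,0,-1.]);Z=np.array([np.cos(psi),np.sin(psi),0]);return np.c_[X,np.cross(Z,X),Z]
E
python3 - <<'E'
from h import *
p=np.array(sense()["position"])
move_l([p[0],p[1],.38],feed=.3)
command_gripper(0.0,20)
movep([.60,-.07,.36],rot(.048))
s=sense();print(s["time_s"],s["position"],s["finger_gap"],s["wrist_force"])
im,d,W,c=snap("wrist","w0.png");np.savez("pics/w0.npz",im=im,d=d,W=W,K=c[0],R=c[1],t=c[2])
cv2.imwrite("pics/w0b.png",cv2.resize(im[:,:,::-1],None,fx=1.55,fy=1.55,interpolation=cv2.INTER_CUBIC))
E
```

```text
4.4833 [ 0.60030223 -0.06872412  0.35981849] 3.698063317819012e-05 [ 0.38297921  0.4764335  -0.35537337]
```

View pics/w0b.png

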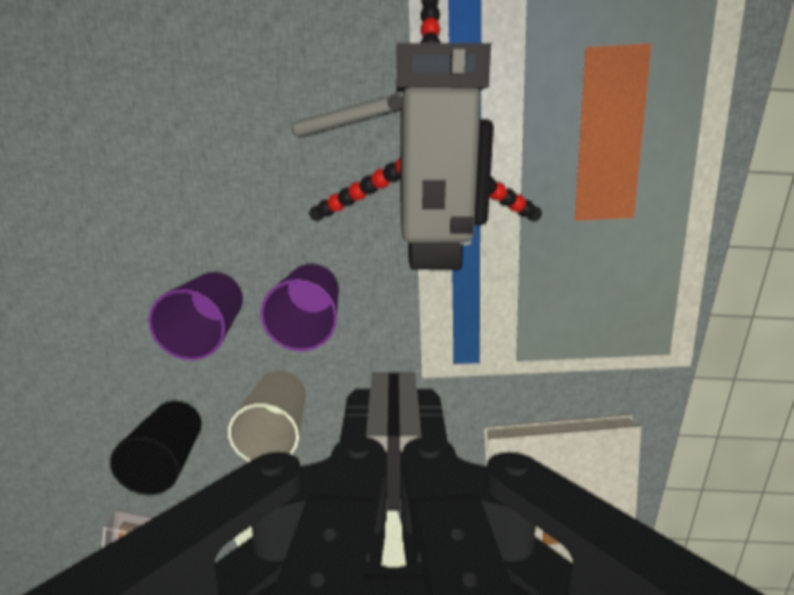

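```bash
python3 - <<'E'
from h import *
z=np.load("pics/w0.npz");W=z["W"];c=(z["K"],z["R"],z["t"]);d=z["d"];print(c[0])
for v in(238,242,246,252,260,270,280): print(v,[tuple((W[v,u]*1e3).round(0)) for u in(226,240,247,262,268,280)],d[v,247].round(3))
f=lambda x,y,h:(ray((x+.5)/1.55-.5,(y+.5)/1.55-.5,c,h)*1e3).round(1)[:2]
for n,x,y,h in(("hoodFL",397,44,.16),("hoodFR",490,43,.16),("hoodBL",398,87,.16),("hoodBR",490,86,.16),("bodyBL",405,240,.16),("bodyBR",472,243,.16),("lever",459,61,.172),("edge",298,130,.155),("edgeTopfar",296,124,.155),("hinge",395,102,.155)):
    print(n,f(x,y,h), W[int(y/1.55),int(x/1.55)].round(3))
E
```

```text
[[328.2570155    0.         253.48304725]
 [  0.         328.2570155  190.87866474]
 [  0.           0.           1.        ]]
238 [(np.float64(561.0), np.float64(-248.0), np.float64(-1.0)), (np.float64(586.0), np.float64(-246.0), np.float64(2.0)), (np.float64(598.0), np.float64(-245.0), np.float64(2.0)), (np.float64(624.0), np.float64(-244.0), np.float64(2.0)), (np.float64(634.0), np.float64(-244.0), np.float64(0.0)), (np.float64(655.0), np.float64(-243.0), np.float64(0.0))] 0.57
242 [(np.float64(561.0), np.float64(-255.0), np.float64(1.0)), (np.float64(594.0), np.float64(-57.0), np.float64(380.0)), (np.float64(597.0), np.float64(-57.0), np.float64(381.0)), (np.float64(604.0), np.float64(-57.0), np.float64(380.0)), (np.float64(635.0), np.float64(-251.0), np.float64(2.0)), (np.float64(656.0), np.float64(-250.0), np.float64(2.0))] 0.151
246 [(np.float64(562.0), np.float64(-263.0), np.float64(2.0)), (np.float64(594.0), np.float64(-57.0), np.float64(384.0)), (np.float64(597.0), np.float64(-57.0), np.float64(383.0)), (np.float64(604.0), np.float64(-57.0), np.float64(384.0)), (np.float64(
[... 1286 characters left out ...]
0), np.float64(-58.0), np.float64(410.0)), (np.float64(597.0), np.float64(-57.0), np.float64(411.0)), (np.float64(603.0), np.float64(-56.0), np.float64(411.0)), (np.float64(605.0), np.float64(-57.0), np.float64(410.0)), (np.float64(611.0), np.float64(-61.0), np.float64(404.0))] 0.122
hoodFL [596.3  62.5] [0.596 0.063 0.161]
hoodFR [655.1  66. ] [0.655 0.066 0.161]
hoodBL [598.3  37.4] [0.598 0.038 0.151]
hoodBR [657.8  40.9] [0.685 0.054 0.001]
bodyBL [608.5 -63.2] [ 0.608 -0.063  0.158]
bodyBR [656.4 -63.1] [ 0.682 -0.096  0.002]
lever [635.1  53.3] [0.635 0.053 0.173]
edge [532.3   7.5] [0.532 0.008 0.155]
edgeTopfar [531.   11.3] [0.53  0.011 0.155]
hinge [596.8  28.4] [0.596 0.029 0.158]
```

```bash
python3 - <<'E'
from h import *
im,d,W,c=snap("side")
K,R,t=c
for X in(.335,.36,.38,.41):
    q=R.T@(np.array([.600,-.0687,X])-t);print(X,(K@q/q[2])[:2].round(1),q[2].round(3))
q=R.T@(np.array([.6,-.0687,.36])-t);u,v=(K@q/q[2])[:2].astype(int)
m=(abs(W[...,0]-.6)<.06)&(abs(W[...,1]+.069)<.03)&(W[...,2]>.2)
print("lowest",np.sort(W[m][:,2])[:10],W[m][np.argsort(W[m][:,2])[:4]])
cr=im[max(v-70,0):v+70,u-90:u+90,::-1];cv2.imwrite("pics/s1.png",cv2.resize(cr,None,fx=4,fy=4));print(u,v,cr.shape)
E
```

```text
0.335 [292.6 113.7] 0.938
0.36 [292.8 101.5] 0.925
0.38 [293.1  91.4] 0.915
0.41 [293.5  75.9] 0.9
lowest [0.37076425 0.3719756  0.37220339 0.37226625 0.37234589 0.37241685
 0.3725934  0.37299127 0.37314596 0.37319435] [[ 0.59371659 -0.07156404  0.37076425]
 [ 0.5932954  -0.06123208  0.3719756 ]
 [ 0.59129523 -0.06813083  0.37220339]
 [ 0.59611253 -0.07847531  0.37226625]]
292 101 (140, 180, 3)
```

View pics/s1.png

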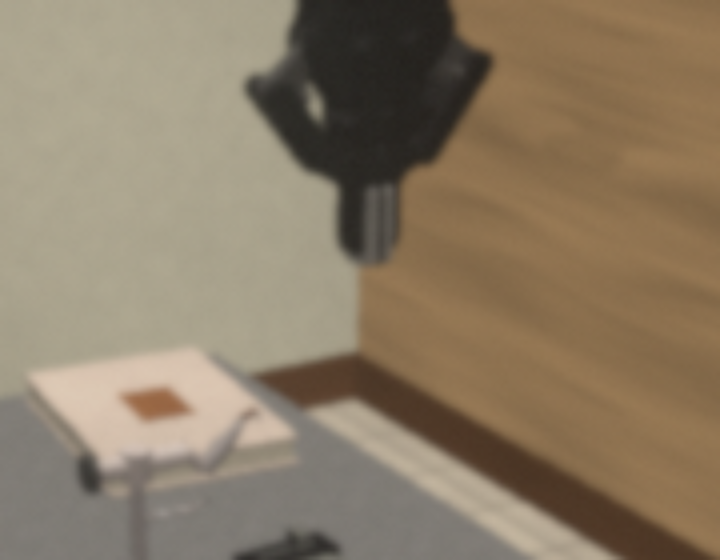

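The wrist depth and the side view both put the closed fingertips at about 12-18 mm *behind* the reported TCP, but the sheet says 25 mm ahead. I'll settle this with a gentle touch on bare table before going near the camera.

```bash
python3 - <<'E'
from h import *
movep([.46,.13,.30],rot(.048))
move_l([.46,.13,.05],feed=.25); sleep(.2)
f0=np.array(sense()["wrist_force"])
h=move_l([.46,.13,-.03],feed=.03,until_force=2)
s=sense();print(h,s["time_s"],s["position"],np.array(s["wrist_force"])-f0,f0)
im,d,W,c=snap("side","s2.png")
move_l([.46,.13,.30],feed=.3);sleep(.2)
print([np.round(sense()["wrist_force"],2) for _ in range(3)],sense()["time_s"])
E
```

```text
True 8.7917 [ 0.46004795  0.13002964 -0.01281754] [-0.30326712 -0.51451164  6.43135532] [-0.46269918  0.4429184   0.84370277]
[array([-0.7 ,  0.15,  0.02]), array([-0.7 ,  0.15,  0.02]), array([-0.7 ,  0.15,  0.02])] 10.2333
```

Contact came at TCP z = -0.013, so the tips really are 12.7 mm behind the reported TCP, and I'll use that. From the wrist rays, the camcorder origin is about (0.630, -0.005) with yaw 3.2°. The hinge and lever points agree with this to 2 mm, and the screen is at about 77°. I'll do the lever first.

```bash
cat >> h.py <<'E'
A=.056; O=np.array([.630,-.005]); XC=np.array([np.sin(A),-np.cos(A)]); YC=np.array([np.cos(A),np.sin(A)])
TIP=.0127
def cw(x,y,ztip): return np.r_[O+x/1e3*XC+y/1e3*YC, ztip/1e3-TIP]
def wc(p): d=np.array(p[:2])-O; return (np.array([d@XC,d@YC])*1e3).round(1)
E
python3 - <<'E'
from h import *
movep(cw(-58,33,260),rot(A))
move_l(cw(-58,33,165),feed=.15); sleep(.15)
f0=np.array(sense()["wrist_force"])
def push(y,feed,F):
    h=move_l(cw(-58,y,165),feed=feed,until_force=F);s=sense()
    print(h,round(s["time_s"],2),wc(s["position"]),(np.array(s["wrist_force"])-f0).round(2));return h
push(8,.03,2.0)
push(-1,.01,1.3)
im,d,W,c=snap("wrist","w1.png")
cv2.imwrite("pics/w1b.png",cv2.resize(im[:260,130:400,::-1],None,fx=2.2,fy=2.2,interpolation=cv2.INTER_CUBIC))
E
```

```text
False 13.03 [-58.    7.9] [ 0.13 -0.43  2.54]
True 13.35 [-58.    7.6] [0.52 0.53 2.41]
```

View pics/w1b.png

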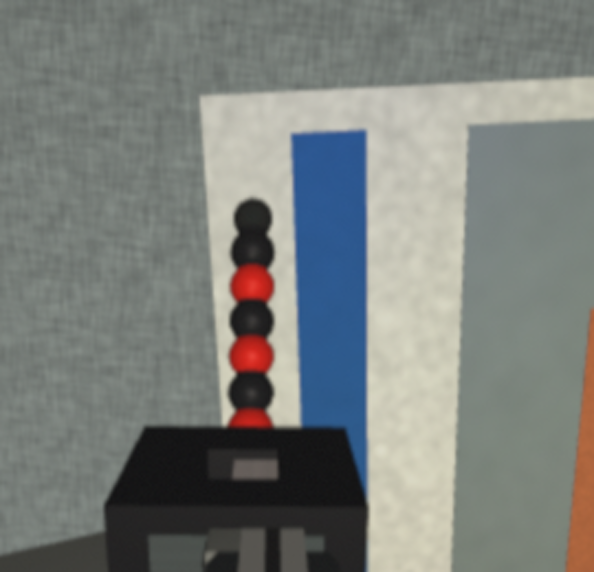

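The lens opening on the hood front is at (210-278, 450-480) and the silver blade covers its right two thirds. The lever tab, at about (220,545), sits against the left side of the closed fingers, so it's being pushed but isn't across yet. I'll continue in small steps and read the settled force.

```bash
python3 - <<'E'
from h import *
sleep(.2);f0=np.array(sense()["wrist_force"]);print(f0.round(2))
for y in(7,5.5,4,2.5,1.5,.5,-.5):
    h=move_l(cw(-58,y,165),feed=.02,until_force=3.);sleep(.08);s=sense();f=np.array(s["wrist_force"])
    print(y,h,round(s["time_s"],2),wc(s["position"]),s["position"][2].round(4),f.round(2))
    if f[0]-f0[0]>1.3 : break
im,d,W,c=snap("wrist","w2.png")
cv2.imwrite("pics/w2b.png",cv2.resize(im[180:340,160:320,::-1],None,fx=3.7,fy=3.7,interpolation=cv2.INTER_CUBIC))
E
```

```text
[-0.12 -0.87  4.44]
7 False 13.93 [-58.1   7.2] 0.1524 [-0.22 -0.5   3.51]
5.5 False 14.27 [-58.    5.4] 0.1523 [0.37 0.57 5.04]
4 False 14.6 [-58.    3.9] 0.1524 [ 0.41 -0.24  5.04]
2.5 False 14.93 [-58.1   2.4] 0.1523 [-0.23  0.95  4.59]
1.5 False 15.27 [-58.    1.5] 0.1523 [-0.06 -0.1   5.66]
0.5 False 15.6 [-58.1   0.5] 0.1523 [-0.06  1.58  4.5 ]
-0.5 False 15.93 [-58.   -0.2] 0.1524 [0.82 0.63 3.46]
```

View pics/w2b.png

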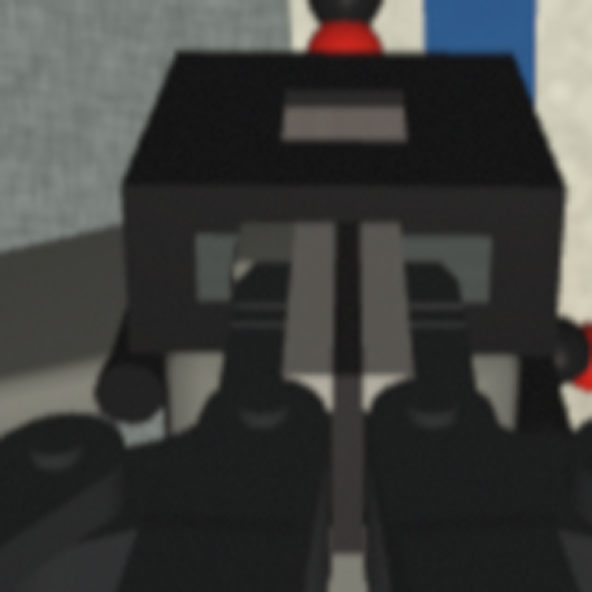

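The blade at (282-407, 105-140) now covers nearly the whole opening. The steady upward force suggests the tips are brushing the hood, so I'll raise 2.5 mm and feel for the stop.

```bash
python3 - <<'E'
from h import *
move_l(cw(-58,-.3,167.5),feed=.05);sleep(.1)
for y in(-.3,-1.2,-2,-2.8,-3.6,-4.4):
    move_l(cw(-58,y,167.5),feed=.02);
    F=[]
    for _ in range(4): sleep(.03);F.append(sense()["wrist_force"])
    s=sense();f=np.mean(F,0);print(y,round(s["time_s"],2),wc(s["position"]),f.round(2))
    if f[0]>1.2: break
im,d,W,c=snap("wrist","w3.png")
a=cv2.imread("pics/w2.png")[180:270,160:320];b=im[180:270,160:320,::-1]
cv2.imwrite("pics/w3b.png",cv2.resize(np.vstack([a,b]),None,fx=3.2,fy=3.2,interpolation=cv2.INTER_CUBIC))
E
```

```text
-0.3 16.72 [-58.   -0.6] [ 0.97  0.29 -0.56]
-1.2 17.1 [-58.1  -1.1] [ 1.69  0.92 -1.73]
```

View pics/w3b.png

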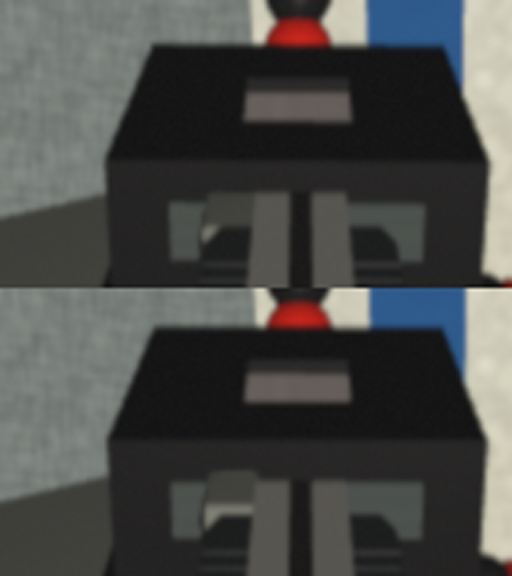

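At the end fx rose from about 0 to 1.7 N, and the blade at (244-352, 92-122) hasn't moved between the two frames: the lever is at its stop. I'll back off and fold the screen, turning the flat side of the fingertips along with the panel.

```bash
cat > fold.py <<'E'
from h import *
def pose(th,gap,zt=140,r=55):
    u=np.array([np.cos(th),-np.sin(th)]);n=np.array([-np.sin(th),-np.cos(th)])
    c=np.array([-35,-31])+r*u+(16.5+gap)*n
    return cw(c[0],c[1],zt),rot(A+np.pi/2-th)
def rep(tag):
    F=[]
    for _ in range(3): sleep(.02);F.append(sense()["wrist_force"])
    s=sense();f=np.mean(F,0);print(tag,round(s["time_s"],2),wc(s["position"]),f.round(2));return f
E
python3 - <<'E'
from fold import *
move_l(cw(-58,4,167.5),feed=.05); move_l(cw(-58,4,215),feed=.2)
t0=np.deg2rad(77)
movep(*pose(t0,18,215)); move_l(*pose(t0,18),feed=.15); f0=rep("start")
for d in list(range(77,9,-8))+[6,3]:
    p,R=pose(np.deg2rad(d),0); move_l(p,R,feed=.07); f=rep(d)
    if np.linalg.norm((f-f0)[:2])>3.5: print("stop");break
im,d,W,c=snap("side","s3.png")
cv2.imwrite("pics/s3b.png",cv2.resize(im[120:280,200:380,::-1],None,fx=3.7,fy=3.7,interpolation=cv2.INTER_CUBIC))
E
```

```text
start 18.96 [-55.8 -91.3] [-0.71  0.34  0.09]
77 19.42 [-38.4 -88.2] [-0.01  0.34  0.24]
69 19.76 [-31.  -88.3] [-0.18  0.21  0.19]
61 20.1 [-23.1 -87.1] [-0.46 -0.54  0.24]
53 20.44 [-15.4 -84.9] [-0.26  0.02 -0.02]
45 20.78 [ -8.1 -81.7] [-0.22  0.5   0.51]
37 21.12 [ -1.2 -77.4] [ 0.18 -0.54  0.24]
29 21.47 [  4.9 -72.3] [ 0.62 -0.13 -0.29]
21 21.81 [ 10.2 -66.3] [-0.57  0.28  0.25]
13 22.15 [ 14.7 -59.7] [ 0.03 -0.06 -0.2 ]
6 22.48 [ 17.9 -53.4] [-0.3   0.24 -0.31]
3 22.77 [ 18.9 -50.5] [-0.56  0.04 -0.26]
```

View pics/s3b.png

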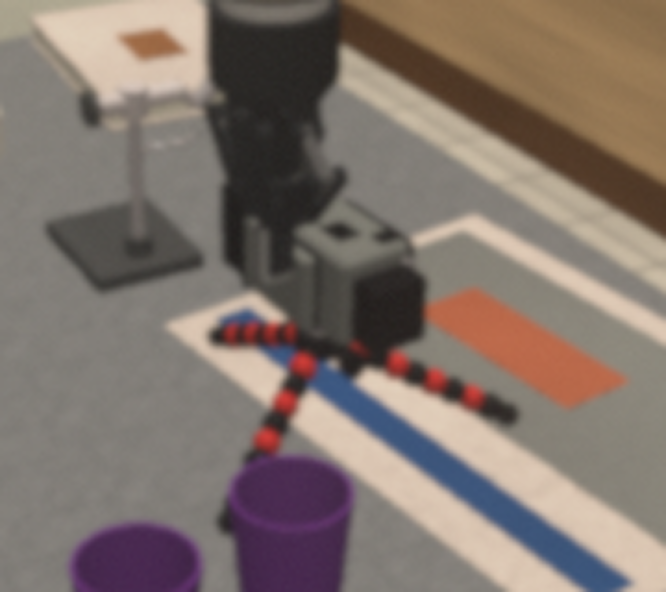

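The screen at (310,290) is nearly flat against the body, with the fingertips alongside it at (265,255) and the tripod standing normally. Now the last push to its stop.

```bash
python3 - <<'E'
from fold import *
f0=rep("now")
for g in(0,-.8,-1.6,-2.4,-3.2,-4.,-4.8):
    p,R=pose(0,g); move_l(p,R,feed=.03); f=rep(g)
    if f[0]-f0[0]<-1.3: break
p,R=pose(0,25); move_l(p,R,feed=.1)
move_l(pose(0,25,300)[0],feed=.3)
movep([.52,-.11,.36],rot(A)); sleep(.2)
z=snap("wrist","w4.png");im,d,W,c=z
cv2.imwrite("pics/w4b.png",cv2.resize(im[:230,150:460,::-1],None,fx=2.5,fy=2.5,interpolation=cv2.INTER_CUBIC))
print(c[2],sense()["time_s"]);np.savez("pics/w4.npz",W=W,K=c[0],R=c[1],t=c[2])
E
```

```text
now 22.88 [ 19.  -50.5] [-0.12  0.55  0.04]
0 23.18 [ 19.8 -48.3] [-2.95  0.36  0.71]
[ 0.51567474 -0.02751151  0.51603259] 25.775
```

View pics/w4b.png

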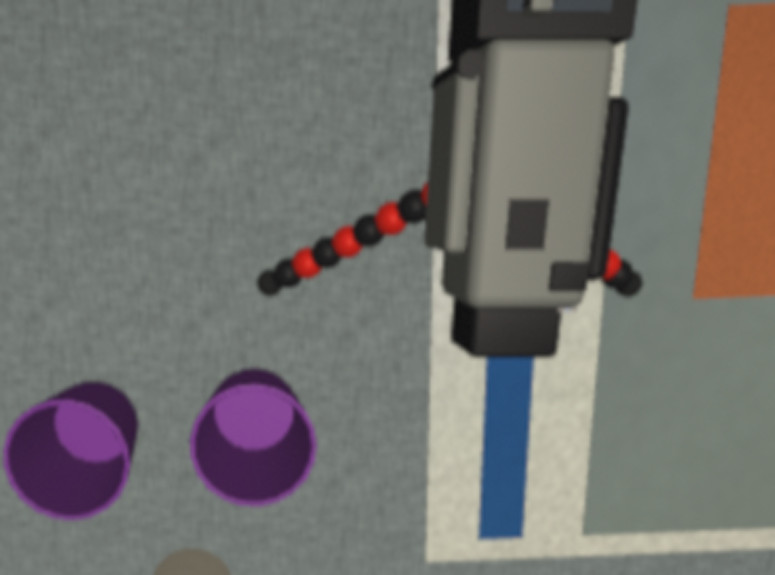

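The screen's top strip at (445-475, 80-248) lies parallel to the body edge. One better-placed shot will check the lever, the screen angle and the camera pose together.

```bash
python3 - <<'E'
from h import *
movep([.62,-.05,.36],rot(A)); sleep(.2)
im,d,W,c=snap("wrist","w5.png");print(sense()["time_s"])
np.savez("pics/w5.npz",W=W,K=c[0],R=c[1],t=c[2])
cv2.imwrite("pics/w5b.png",cv2.resize(im[25:215,150:350,::-1],None,fx=3,fy=3,interpolation=cv2.INTER_CUBIC))
E
```

```text
26.5667
```

View pics/w5b.png

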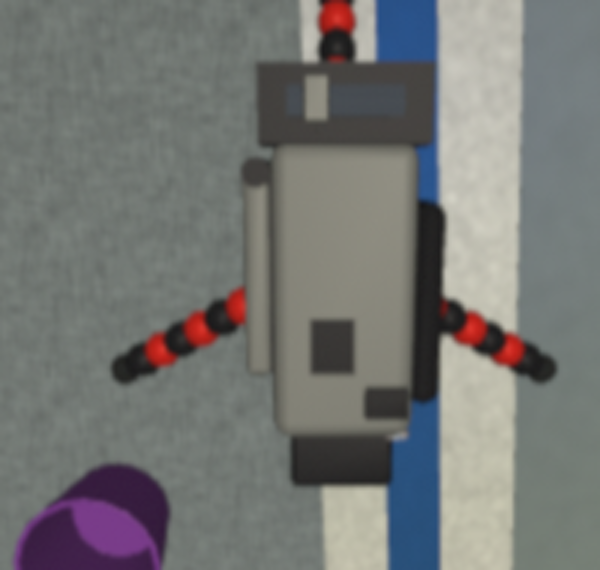

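```bash
python3 - <<'E'
from h import *
z=np.load("pics/w5.npz");c=(z["K"],z["R"],z["t"])
g=lambda x,y,h:ray((x+.5)/3-.5+150,(y+.5)/3-.5+25,c,h)
FL,FR,BL,BR=g(257,63,.16),g(435,63,.16),g(260,145,.16),g(433,146,.16)
print("hood",FL[:2].round(4),FR[:2].round(4),BL[:2].round(4),BR[:2].round(4))
print("cam",*[wc(p) for p in((FL+FR)/2,(BL+BR)/2)], "batt mid",wc(g(340,435,.16)))
print("lever",wc(g(316,97,.172)),"panel outer",wc(g(245,190,.155)),wc(g(247,372,.155)),"inner",wc(g(268,190,.155)),wc(g(271,372,.155)))
E
```

```text
hood [0.5953 0.0633] [0.6545 0.0664] [0.5972 0.0376] [0.6563 0.0405]
cam [-70.   -1.2] [-44.2  -0.8] batt mid [57.9 -2.4]
lever [-58.8 -11.2] panel outer [-29.7 -36.1] [ 34.9 -37. ] inner [-29.6 -28. ] [ 34.9 -28. ]
```

```bash
python3 -c "
from rig import *
finish_job()"
```

```text
the job is handed in; nothing more can be done
```

I pushed the lens cover lever to its stop and folded the screen flat against the camera with the closed fingertips, then handed the job in. The robot's clock read 26.6 s at the last check, and nothing was being touched.

**Last checks (final wrist picture):**
- **Lever:** it sits at y ≈ -10.2 mm relative to the hood, where shut is -10. The blade filled the lens opening in the last close-up, and the sideways force rose to about 1.7 N at the stop.
- **Screen:** its outer face is parallel to the body within about 1° and lies at y ≈ -35 mm (shut is -36).
- **Camera:** it is standing, and the hood corners are within about 1 mm of where they were before.
- **Vise, cup, bottle and spool:** I never reached towards them, but took no separate final picture of them.

**What disagreed:**
- **Fingertip position:** the sheet puts the tips 25 mm ahead of the TCP, but both camera views showed them behind it. A light touch on bare table gave about 12.7 mm behind, and I used that.
- **Force on the hood:** the tips appeared to press on the hood with about 4–5 N downward during the lever push, so I raised them 2.5 mm.
- **Final screen push:** the force reached about 3 N for a moment, at the upper end of the tipping limit, before I backed off. The camera did not move.

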